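Clear the gateway and shut the stall gate

ROBOT

A 6-joint arm with a two-finger parallel gripper is mounted at the origin on the work surface. World frame = base frame: x ahead of the robot, y to its left, z up, the work surface at z = 0. Lengths are in m, angles in degrees, forces in N, time in s.
With the tool pointing down it reaches from about 0.35 to 0.875 m from the base axis. Payload 4.2 kg.
Tool frame: the origin (TCP) lies midway between the tips of the shut fingers; the grasp point (between the pads) lies 19 mm behind it; z points along the fingers, y is the line along which they close (so a half turn about z gives the same grasp; the last joint's range is limited). The gripper opens to 87 mm and grips with 3 to 60 N. Pads are 19 mm wide; open, the fingers measure 117 mm over their backs; the gripper's body (75 mm by 190 mm) begins 51 mm behind the grasp point.
Start: joints at [-50.099, 22.042, 0.453, 0, -68.411, -14.817], TCP at [0.265, -0.566, 0.223] pointing down, gripper open.
Joint ranges: [-179.83, 179.83], [-69.29, 118.12], [-61.27, 80.66], [-181.25, 117.63], [-171.15, -9.14], [-177.46, 177.46]. Speed limits (degrees/s): [159.86, 159.86, 180, 180, 180, 180].

INTERFACE

Orientations are given as a 3x3 rotation matrix whose columns are the frame's x, y, z axes.
In Python, from station import r, cams gives the robot as it stands.
- The arm moves only by the tool play_rows, never from a script. Its argument "commands" is text: rows parted by semicolons, each of 6 numbers parted by spaces: the shift along the world's x, y, z normalised to -1 to 1, where 1 is 30 mm, then the turn, a rotation vector about the world's x, y, z normalised to -1 to 1, where 1 is 0.15 rad. A call has 1 to 20 rows; each row shifts and turns the commanded pose from where the row before left it; what a row does not reach is not made up. A row lasts 1/10 s, in which the tool goes at most 50 mm and 8.59 degrees, less where a joint would pass 70% of its speed; a pose out of reach is approached as far as the arm can. A call with a number of a shift or a turn outside -1 to 1 is refused whole. A call with a gripper value outside its range is refused whole. "grip" is the finger opening in mm, from 0 to 87, set as the call begins (left out, the last holds). The fingers move at their own pace and stop on an object; the grip force is fixed at half the most. Time passes only in rows, so rows that do not move let the fingers close. It gives the time, the measured TCP pose, the force, the opening and the grip force at its end, in the units of the state.
- r.sense(): the state, without advancing time (a new reading comes with each control period).
- cams.capture(name): name is "side" or "top" or "wrist"; returns (picture, depth): 384x512x3 uint8, blue, green, red; 384x512 float32, m along the optical axis (not along the pixel's ray), 0 where there is no reading.
- cams.camera_info(name): a dict with "mtx" (3x3 intrinsics, pixels), "R" (3x3) and "t" (3): a world point X has camera coordinates R X + t. Camera axes: x right, y down, z forward; pixel columns grow to the right and rows downward; lengths in m; the calibration is good to about 2 mm. A picture is of the moment at which its call begins: read the wrist's pose just before it. camera_info takes no time and is no camera call; for the wrist camera it gives the pose at the moment of the call.
- r.finish_job(): hands the job in; it is judged then, once.
The state is a dict: "time_s": time; "joints": joint angles; "joint_velocities": joint speeds; "effort": joint torques, N m; "tcp_pos": TCP position; "ee_rot": TCP orientation; "wrist_force": force on the tool from outside, world axes, zero at the start; "moment": the same for the moment, N m; "gripper_width": opening from 0.0 (shut) to 1.0 (fully open); "gripper_force": force on a finger pad.
Only numpy, scipy, OpenCV 4.12 (cv2) and the standard library are available. Lean on these libraries where they do the work, as an engineer would, in place of code of your own. Each camera call takes 0.05 s, during which the arm holds its last target. There are 200 camera calls.

TASK

Two things lie in the swing of the open gate: while the gate is still wide open, move them into the fenced corner behind it and set each down the same way up as it lies now, on free floor among the things already there. Then swing the gate fully shut. Leave the third ware, which lies clear of the swing, and the coin tray, the bead in the corner and the pot as they are.

Things in the scene. Friction and masses are not known exactly. Their poses are not given: they have to be found in the camera images.
- corner: fixed low wooden fence round a corner; origin on the gate's hinge axis at shelf level, z up. x: along the shut gate to the latch post (x 300, y 0 mm); +y: into the corner; -y: out, where the gate swings. Free floor (z 0) inside: x -15 to 293, y 15 to 333 mm. Fences at x -22, x 300 and y 340 mm, 12 mm thick, 59 tall; posts at the four fence corners 20 mm square, 85 tall
- gate (a joint): angle (rad) of the slatted wooden gate: 0 = shut, along the corner's +x against its stop; grows as the free end swings out; 1.57 = along the corner's -y; stop at 1.8. 280 mm long from the hinge axis, 18 mm thick, from 10 to 80 mm above the shelf. No latch; stays where left; about 1 N at the free end moves it
- gate_grip (a point): point on top of the gate's top rail (18 mm thick, 62 to 80 mm high), 240 mm from the hinge axis; x points along the gate to its free end
- abacus_center (a point): centre of a loose flat-lying dark wood abacus with black beads, 140 (its x) by 62 (y) by 30 mm (z), about 0.22 kg. One of three wares (abacus, comb, bead): two of them lie in the gate's swing, centres under 300 mm from the hinge axis; the third, clear of it, is over 350 mm away. Which is which varies
- comb_center (a point): centre of a loose flat-lying pale horn comb, 140 (x) by 50 (y) by 12 mm (z), teeth towards its -y, about 0.08 kg; one of the three wares
- bead_center (a point): centre of a loose big fired clay bead with two thin pale bands, barrel-shaped, 62 mm diameter at mid-height, 56 mm tall, standing on a flat end 40 mm across, about 0.16 kg; one of the three wares
- bead2_center (a point): centre of a second, identical clay bead that stands inside the corner; bystander
- tray_center (a point): centre of an open brass coin tray, 110 (x) by 80 (y) by 22 mm, that stands inside the corner; bystander
- pot_center (a point): centre of a small clay pot, 68 mm diameter, 70 mm tall, outside the corner, beyond the gate's swing; bystander
Things that resemble listed ones, but are neither listed nor needed, are in the scene too. Leave any black look-alike of the part that bears bead_center alone.

How it is judged (in metres and radians):
On the way, in this order (a step that is already met when the one before it is completed fails the run):
1. both things from the swing stand on the corner's floor, right way up, the third ware unmoved, while the gate is still wide open (((x of abacus_center in the frame of corner between 0.01 and 0.275 m and y of abacus_center in the frame of corner between 0.02 and 0.325 m and height (world z) of abacus_center below 0.023 m and angle between each of abacus_center, comb_center's own z axis and vertical below 0.2 rad and x of comb_center in the frame of corner between 0.01 and 0.275 m and y of comb_center in the frame of corner between 0.02 and 0.325 m and height (world z) of comb_center below 0.014 m and distance of bead_center from where it was at the start of the episode below 0.025 m) or (x of abacus_center in the frame of corner between 0.01 and 0.275 m and y of abacus_center in the frame of corner between 0.02 and 0.325 m and height (world z) of abacus_center below 0.023 m and angle between each of abacus_center, bead_center's own z axis and vertical below 0.2 rad and x of bead_center in the frame of corner between 0.01 and 0.275 m and y of bead_center in the frame of corner between 0.02 and 0.325 m and height (world z) of bead_center below 0.036 m and distance of comb_center from where it was at the start of the episode below 0.025 m) or (x of comb_center in the frame of corner between 0.01 and 0.275 m and y of comb_center in the frame of corner between 0.02 and 0.325 m and height (world z) of comb_center below 0.014 m and angle between each of comb_center, bead_center's own z axis and vertical below 0.2 rad and x of bead_center in the frame of corner between 0.01 and 0.275 m and y of bead_center in the frame of corner between 0.02 and 0.325 m and height (world z) of bead_center below 0.036 m and distance of abacus_center from where it was at the start of the episode below 0.025 m)) and value of joint gate above 0.9 rad), for 0.2 s.
2. the gate is swung shut (value of joint gate below 0.05 rad), for 0.2 s.
At the end, for the whole second after the job is handed in: The two wares that lay in the swing are on the floor inside the corner (centre inside the fences, less than 8 mm above resting height, tilted under 0.2 rad), the third ware, tray, second bead and pot are within 25 mm of where they began, and the gate is shut to within 0.05 rad (((x of abacus_center in the frame of corner between 0.01 and 0.275 m and y of abacus_center in the frame of corner between 0.02 and 0.325 m and height (world z) of abacus_center below 0.023 m and angle between each of abacus_center, comb_center's own z axis and vertical below 0.2 rad and x of comb_center in the frame of corner between 0.01 and 0.275 m and y of comb_center in the frame of corner between 0.02 and 0.325 m and height (world z) of comb_center below 0.014 m and distance of bead_center from where it was at the start of the episode below 0.025 m) or (x of abacus_center in the frame of corner between 0.01 and 0.275 m and y of abacus_center in the frame of corner between 0.02 and 0.325 m and height (world z) of abacus_center below 0.023 m and angle between each of abacus_center, bead_center's own z axis and vertical below 0.2 rad and x of bead_center in the frame of corner between 0.01 and 0.275 m and y of bead_center in the frame of corner between 0.02 and 0.325 m and height (world z) of bead_center below 0.036 m and distance of comb_center from where it was at the start of the episode below 0.025 m) or (x of comb_center in the frame of corner between 0.01 and 0.275 m and y of comb_center in the frame of corner between 0.02 and 0.325 m and height (world z) of comb_center below 0.014 m and angle between each of comb_center, bead_center's own z axis and vertical below 0.2 rad and x of bead_center in the frame of corner between 0.01 and 0.275 m and y of bead_center in the frame of corner between 0.02 and 0.325 m and height (world z) of bead_center below 0.036 m and distance of abacus_center from where it was at the start of the episode below 0.025 m)) and value of joint gate below 0.05 rad and distance of each of tray_center, bead2_center, pot_center from where it was at the start of the episode below 0.025 m); the robot touches nothing.
It fails at once if the coin tray is disturbed (moved more than 25 mm) (distance of tray_center from where it was at the start of the episode above 0.025 m).
It fails at once if the bead in the corner is disturbed (moved more than 25 mm) (distance of bead2_center from where it was at the start of the episode above 0.025 m).
It fails at once if the pot is disturbed (moved more than 25 mm) (distance of pot_center from where it was at the start of the episode above 0.025 m).
It also fails if it takes over 72 s, if anything falls off the work surface, if the arm or the gripper's body presses on something with over 40 N, if the wrist force passes 120 N, or if a joint passes its speed limit or range.

## Working session

There is one attempt and no reset: what is moved stays moved. The work goes in short steps, Python scripts to look and compute and a tool call to move; the robot and the scene stay as the last step left them, time stands still between calls to the robot, and variables do not carry over. Pictures are saved under pics/ and viewed, at most 10 in all, crops included, and the job is handed in when it is done.

Besides the shell and the picture viewer there is one more tool, called in YAML: its name, and indented under it one key for each argument. play_rows: Moves the arm, as the interface text tells. Scaled input: -1 to 1 covers 30 mm each way for a shift and 0.15 rad each way for a turn. Its arguments: {"type":"object","properties":{"commands":{"type":"string"},"grip":{"type":"number"}},"required":["commands"]}

```bash
mkdir -p pics; cat > h.py <<'E'
import numpy as np, cv2
from station import r, cams
def cloud(n):
    i=cams.camera_info(n); p,d=cams.capture(n)
    K,R,t=[np.array(i[k],float) for k in("mtx","R","t")]
    v,u=np.mgrid[0:384,0:512]
    c=np.stack([(u-K[0,2])/K[0,0]*d,(v-K[1,2])/K[1,1]*d,d],-1)
    X=(c-t.ravel())@R; X[d<=0]=np.nan
    return p,X
E
python3 - <<'E'
from h import *
for n in("top","side"):
    p,X=cloud(n); cv2.imwrite(f"pics/{n}0.png",p); np.save(n+"0.npy",X)
a=cv2.imread("pics/top0.png"); 
cv2.imwrite("pics/t0.png",cv2.resize(a,(800,600)))
print(r.sense()["time_s"])
E
```

```text
0.1
```

View pics/t0.png

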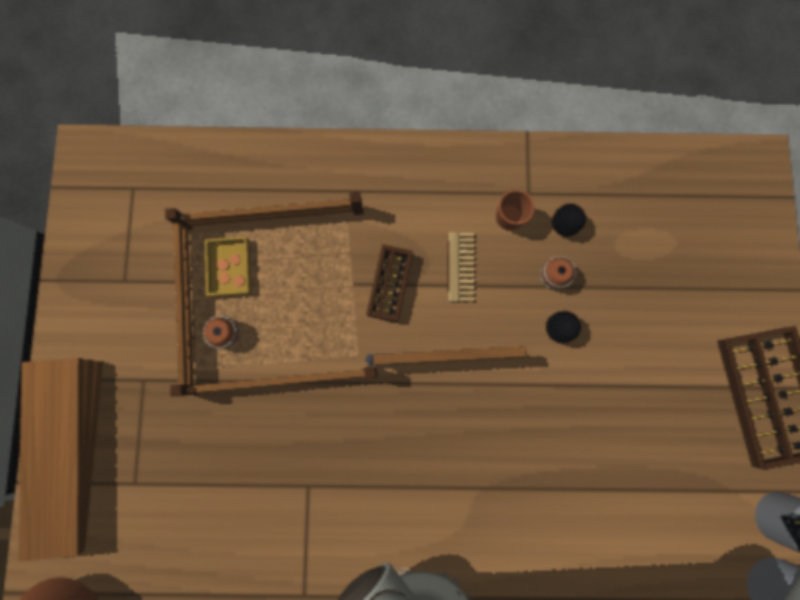

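View pics/side0.png

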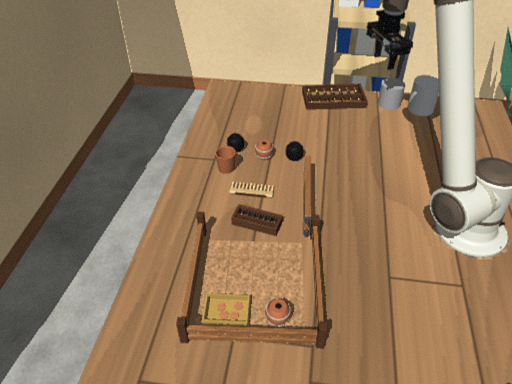

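The top view (800x600) shows the abacus at (392,284) and the comb at (462,266), both in the swing. The third ware, the bead, is at (558,272). In the corner are the tray (228,267) and bead2 (218,331), and the hinge is near (370,362).

```bash
python3 - <<'E'
from h import *
X=np.load("top0.npy"); s=.64
def q(n,u0,v0,u1,v1,zl,zh):
    P=X[int(v0*s):int(v1*s),int(u0*s):int(u1*s)].reshape(-1,3); P=P[(P[:,2]>zl)&(P[:,2]<zh)]
    c,sz,a=cv2.minAreaRect((P[:,:2]*1000).astype(np.float32))
    print(n,len(P),"c",np.round(c,1),"size",np.round(sz,1),"ang",round(a,1),"z",np.round(np.percentile(P[:,2],[5,50,95]),4))
q("abacus",360,235,425,330,.012,.04)
q("comb",440,222,485,310,.006,.02)
q("bead",530,245,582,300,.01,.07)
q("tray",196,230,258,302,.012,.04)
q("bead2",196,310,240,354,.01,.07)
q("gate",378,335,540,375,.06,.1)
q("latchpost",345,185,368,220,.068,.1)
q("fenceNear",200,360,360,395,.045,.068)
q("fenceFar",195,195,345,225,.045,.068)
q("fenceLeft",165,230,195,375,.045,.068)
q("posts BL",165,375,195,400,.07,.1)
q("posts TL",160,200,190,228,.07,.1)
q("post hinge",360,350,380,385,.07,.1)
q("pot",490,185,538,230,.03,.09)
print(r.sense()["ee_rot"])
E
```

```text
abacus 706 c [625.3  63.6] size [ 62.1 139.7] ang 78.6 z [0.0152 0.0276 0.0319]
comb 571 c [657.2 -70.1] size [ 62. 148.] ang 85.5 z [0.0075 0.0112 0.0143]
bead 370 c [ 647.7 -255.8] size [58.6 58.4] ang 1.5 z [0.0268 0.0522 0.0582]
tray 263 c [654.9 378.2] size [111.   81.3] ang 5.4 z [0.0131 0.0207 0.0245]
bead2 387 c [526.9 376.2] size [59.9 58.7] ang 43.6 z [0.0289 0.0517 0.058 ]
gate 639 c [486.6 -49.1] size [ 19.5 264.8] ang 3.6 z [0.0758 0.0796 0.0826]
latchpost 55 c [773.6 128.6] size [18.3 20.2] ang 88.2 z [0.0732 0.0842 0.088 ]
fenceNear 442 c [438.1 257.7] size [ 12. 285.] ang 6.1 z [0.0553 0.0585 0.0616]
fenceFar 493 c [757.2 294.5] size [ 13.1 283.1] ang 5.9 z [0.048  0.0583 0.0619]
fenceLeft 534 c [582.1 450.2] size [270.9  14.2] ang 6.1 z [0.0475 0.0577 0.0611]
posts BL 64 c [419.5 432.3] size [18.9 18.8] ang 1.6 z [0.0737 0.0838 0.0867]
posts TL 66 c [738.8 466.9] size [20.4 21.6] ang 5.3 z [0.0738 0.0838 0.087 ]
post hinge 110 c [467.4  91.6] size [41.4 24.5] ang 0.7 z [0.0725 0.0824 0.0869]
pot 290 c [ 765.8 -172.2] size [65.2 67.2] ang 63.9 z [0.0329 0.0592 0.0718]
[[-9.05749329e-01 -4.23812926e-01 -8.70120540e-04]
 [-4.23813813e-01  9.05747752e-01  1.69164039e-03]
 [ 7.11706591e-05  1.90097125e-03 -9.99998191e-01]]
```

play_rows:
  commands: "0.57 1 0 0 0 -0.21;0.57 1 0 0 0 -0.21;0.57 1 0 0 0 -0.21;0.57 1 0 0 0 -0.21;0.57 1 0 0 0 -0.21;0.57 1 0 0 0 -0.21;0.57 1 0 0 0 -0.21;0.57 1 0 0 0 -0.21;0.57 1 0 0 0 -0.21;0.57 1 0 0 0 -0.21;0.57 1 0 0 0 -0.21;0.57 1 0 0 0 -0.21;0.57 1 0 0 0 -0.21;0.57 1 0 0 0 -0.21;0.57 1 0 0 0 -0.21;0.57 1 0 0 0 -0.21;0.57 1 0 0 0 -0.21;0.57 1 0 0 0 -0.21;0 0 0 0 0 0"
  grip: 87

```text
time_s: 2.0
tcp_pos: [0.5742, -0.0231, 0.2216]
ee_rot: [[-0.992, 0.125, -0.0], [0.125, 0.992, 0.0], [0.0, 0.0, -1.0]]
wrist_force: [-0.0, -1.3, -0.2]
gripper_width: 0.995
gripper_force: 0.0
```

```bash
python3 - <<'E'
from h import *
s=r.sense(); print(s["tcp_pos"],np.round(s["ee_rot"],3).tolist(),np.round(s["joints"],1))
p,X=cloud("wrist"); cv2.imwrite("pics/w1.png",p); np.save("w1.npy",X)
def pr(n,m):
    P=X[m]*1000; c,sz,a=cv2.minAreaRect(P[:,:2].astype(np.float32)); print(n,len(P),np.round(c,1),np.round(sz,1),round(a,1),np.round(np.nanpercentile(P,[1,99],axis=0),0).tolist())
z=X[...,2]
pr("aba",(z>.014)&(z<.035)&(X[...,0]>.54)&(X[...,0]<.71)&(X[...,1]>.01)&(X[...,1]<.12))
pr("comb",(z>.007)&(z<.018)&(X[...,0]>.57)&(X[...,0]<.74)&(X[...,1]>-.12)&(X[...,1]<-.02))
E
```

```text
[ 0.57423931 -0.02306047  0.22158338] [[-0.992, 0.125, -0.0], [0.125, 0.992, 0.0], [0.0, 0.0, -1.0]] [  13.8   17.2   -6.9   -0.   -65.9 -111. ]
aba 4185 [622.2  64.1] [ 62.4 135.9] 78.7 [[553.0, 24.0, 15.0], [683.0, 103.0, 32.0]]
comb 2358 [661.4 -73.5] [139.1  51.1] 0.0 [[593.0, -98.0, 7.0], [728.0, -48.0, 15.0]]
```

View pics/w1.png

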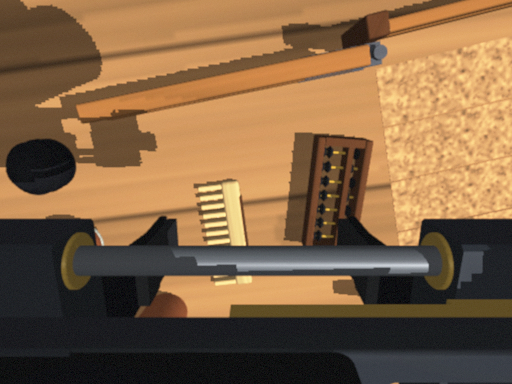

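The wrist view shows the abacus at (338,190) and the comb at (223,230), both clear of the gate. I'll go down on the abacus.

play_rows:
  commands: "0.55 0.97 0 0 0 -0.16;0.55 0.97 0 0 0 -0.16;0.55 0.97 0 0 0 -0.16;0 0 0 0 0 0;0 0 -1 0 0 0;0 0 -1 0 0 0;0 0 -1 0 0 0;0 0 -1 0 0 0;0 0 -1 0 0 0;0 0 -1 0 0 0;0 0 -0.6 0 0 0;0 0 -0.3 0 0 0;0 0 -0.2 0 0 0;0 0 0 0 0 0;0 0 0 0 0 0"

```text
time_s: 3.55
tcp_pos: [0.6229, 0.0612, 0.0107]
ee_rot: [[-0.98, 0.2, 0.002], [0.2, 0.98, 0.0], [-0.002, 0.001, -1.0]]
wrist_force: [0.1, -0.2, -0.0]
gripper_width: 0.997
gripper_force: 0.0
```

play_rows:
  commands: "0 0 0 0 0 0;0 0 0 0 0 0;0 0 0 0 0 0;0 0 0 0 0 0;0 0 0 0 0 0;0 0 0 0 0 0;0 0 0 0 0 0;0 0 0 0 0 0"
  grip: 40

```text
time_s: 4.35
tcp_pos: [0.6228, 0.0616, 0.01]
ee_rot: [[-0.98, 0.2, 0.001], [0.2, 0.98, 0.0], [-0.001, 0.001, -1.0]]
wrist_force: [-0.3, 2.4, 3.0]
gripper_width: 0.709
gripper_force: 30.0
```

play_rows:
  commands: "0 0 0.5 0 0 0;0 0 1 0 0 0;0 0 0.5 0 0 0;-0.12 0.83 0 0 0 0.25;-0.12 0.83 0 0 0 0.25;-0.12 0.83 0 0 0 0.25;-0.12 0.83 0 0 0 0.25;-0.12 0.83 0 0 0 0.25;-0.12 0.83 0 0 0 0.25;-0.12 0.83 0 0 0 0.25;-0.12 0.83 0 0 0 0.25;0 0 0 0 0 0;0 0 0 0 0 0"

```text
time_s: 5.65
tcp_pos: [0.5924, 0.2601, 0.0683]
ee_rot: [[-0.995, -0.099, -0.003], [-0.099, 0.995, -0.002], [0.003, -0.002, -1.0]]
wrist_force: [0.0, -0.1, -2.3]
gripper_width: 0.712
gripper_force: 30.0
```

```bash
python3 - <<'E'
from h import *
p,X=cloud("side"); cv2.imwrite("pics/s2.png",cv2.resize(p[180:370,150:360],None,fx=3,fy=3))
E
```

```text
(no output)
```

View pics/s2.png

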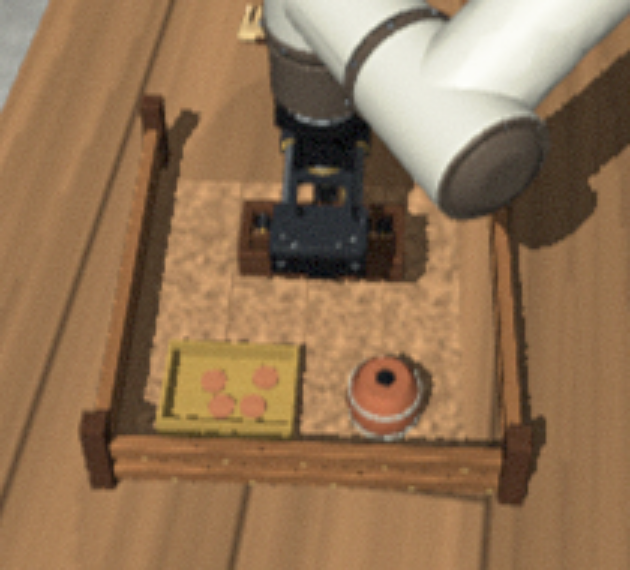

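The abacus is held level above free floor at (320,240), clear of the tray (235,390) and bead2 (385,395). I'll lower and release it.

play_rows:
  commands: "0 0 -0.8 0 0 0;0 0 -0.6 0 0 0;0 0 -0.3 0 0 0;0 0 -0.15 0 0 0;0 0 0 0 0 0;0 0 0 0 0 0"

```text
time_s: 6.3
tcp_pos: [0.5942, 0.2606, 0.0149]
ee_rot: [[-0.995, -0.099, 0.001], [-0.099, 0.995, 0.001], [-0.001, 0.001, -1.0]]
wrist_force: [-0.3, -0.5, -1.6]
gripper_width: 0.705
gripper_force: 30.0
```

play_rows:
  commands: "0 0 0 0 0 0;0 0 0 0 0 0;0 0 0 0 0 0;0 0 0 0 0 0;0 0 0 0 0 0;0 0 0.5 0 0 0;0 0 1 0 0 0;0 0 1 0 0 0;0 0 1 0 0 0;0 0 0.5 0 0 0"
  grip: 82

```text
time_s: 7.3
tcp_pos: [0.595, 0.2612, 0.1389]
ee_rot: [[-0.995, -0.099, 0.006], [-0.099, 0.995, 0.003], [-0.006, 0.002, -1.0]]
wrist_force: [0.1, 0.5, 0.1]
gripper_width: 0.94
gripper_force: 0.0
```

play_rows:
  commands: "0.185 -0.93 0 0 0 -0.055;0.185 -0.93 0 0 0 -0.055;0.185 -0.93 0 0 0 -0.055;0.185 -0.93 0 0 0 -0.055;0.185 -0.93 0 0 0 -0.055;0.185 -0.93 0 0 0 -0.055;0.185 -0.93 0 0 0 -0.055;0.185 -0.93 0 0 0 -0.055;0.185 -0.93 0 0 0 -0.055;0.185 -0.93 0 0 0 -0.055;0.185 -0.93 0 0 0 -0.055;0.185 -0.93 0 0 0 -0.055;0 0 0 0 0 0;0 0 0 0 0 0;0 0 -1 0 0 0;0 0 -1 0 0 0;0 0 -1 0 0 0;0 0 0 0 0 0;0 0 0 0 0 0"
  grip: 87

```text
time_s: 9.2
tcp_pos: [0.6604, -0.0735, 0.0448]
ee_rot: [[-1.0, -0.002, 0.0], [-0.002, 1.0, -0.001], [-0.0, -0.001, -1.0]]
wrist_force: [-0.2, -1.1, 0.9]
gripper_width: 0.995
gripper_force: 0.0
```

```bash
python3 - <<'E'
from h import *
p,X=cloud("top"); cv2.imwrite("pics/t3.png",cv2.resize(p[100:260,90:390],None,fx=2.6,fy=2.6)); z=X[...,2]
m=(z>.014)&(z<.036)&(X[...,0]>.5)&(X[...,0]<.7)&(X[...,1]>.19)&(X[...,1]<.32)
c,sz,a=cv2.minAreaRect((X[m][:,:2]*1000).astype(np.float32)); print(m.sum(),c,sz,a)
E
```

```text
749 (596.8514404296875, 260.099365234375) (141.16549682617188, 62.62095260620117) 5.755179405212402
```

View pics/t3.png

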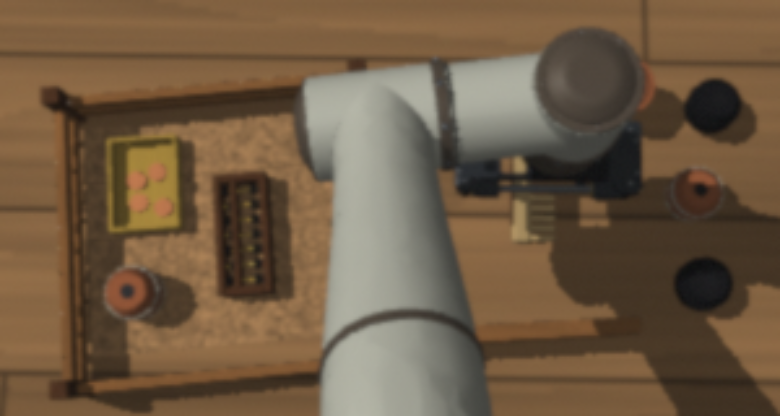

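The abacus sits well at (245,235), with the tray and bead2 untouched. The gripper is over the comb at (535,195).

play_rows:
  commands: "0 0 -0.7 0 0 0;0 0 -0.4 0 0 0;0 0 -0.2 0 0 0;0 0 -0.08 0 0 0;0 0 0 0 0 0;0 0 0 0 0 0"

```text
time_s: 9.85
tcp_pos: [0.6606, -0.0743, 0.0034]
ee_rot: [[-1.0, 0.0, 0.001], [0.0, 1.0, -0.0], [-0.001, -0.0, -1.0]]
wrist_force: [0.1, -0.0, -0.5]
gripper_width: 1.004
gripper_force: 0.0
```

play_rows:
  commands: "0 0 0 0 0 0;0 0 0 0 0 0;0 0 0 0 0 0;0 0 0 0 0 0;0 0 0 0 0 0;0 0 0 0 0 0;0 0 0 0 0 0;0 0 0 0 0 0"
  grip: 35

```text
time_s: 10.65
tcp_pos: [0.6601, -0.0743, 0.0027]
ee_rot: [[-1.0, 0.0, 0.0], [0.0, 1.0, 0.0], [-0.0, 0.0, -1.0]]
wrist_force: [-0.1, -0.3, -0.2]
gripper_width: 0.574
gripper_force: 30.0
```

play_rows:
  commands: "0 0 0.5 0 0 0;0 0 1 0 0 0;0 0 0.5 0 0 0;-0.21 0.91 0 0 0 0.076;-0.21 0.91 0 0 0 0.076;-0.21 0.91 0 0 0 0.076;-0.21 0.91 0 0 0 0.076;-0.21 0.91 0 0 0 0.076;-0.21 0.91 0 0 0 0.076;-0.21 0.91 0 0 0 0.076;-0.21 0.91 0 0 0 0.076;-0.21 0.91 0 0 0 0.076;0 0 0 0 0 0;0 0 0 0 0 0"

```text
time_s: 12.05
tcp_pos: [0.6032, 0.172, 0.0632]
ee_rot: [[-0.995, -0.103, 0.0], [-0.103, 0.995, 0.0], [-0.0, 0.0, -1.0]]
wrist_force: [1.0, 0.3, -1.4]
gripper_width: 0.574
gripper_force: 30.0
```

```bash
python3 - <<'E'
from h import *
p,X=cloud("side"); cv2.imwrite("pics/s4.png",cv2.resize(p[150:350,150:360],None,fx=3,fy=3))
E
```

```text
(no output)
```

View pics/s4.png

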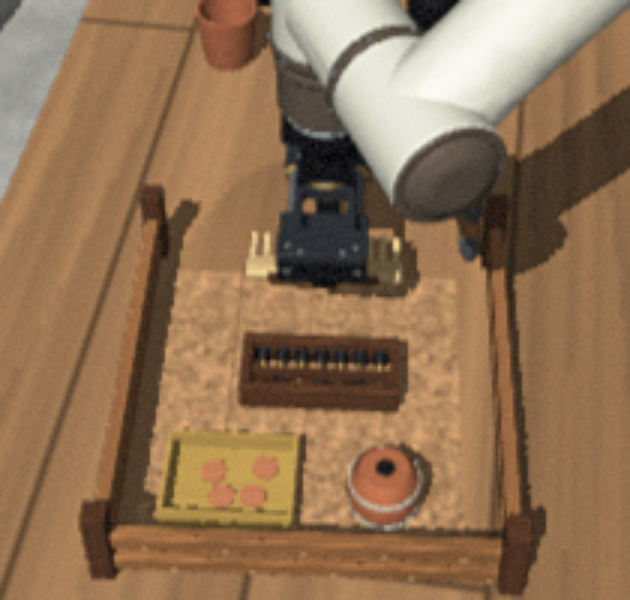

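The comb is held level at (325,255), with a clear gap to the abacus at (322,370).

play_rows:
  commands: "0 0 -0.9 0 0 0;0 0 -0.6 0 0 0;0 0 -0.3 0 0 0;0 0 -0.13 0 0 0;0 0 0 0 0 0;0 0 0 0 0 0"

```text
time_s: 12.7
tcp_pos: [0.6042, 0.1714, 0.0057]
ee_rot: [[-0.995, -0.102, 0.002], [-0.102, 0.995, 0.001], [-0.002, 0.001, -1.0]]
wrist_force: [-0.4, 0.9, -2.0]
gripper_width: 0.569
gripper_force: 30.0
```

play_rows:
  commands: "0 0 0 0 0 0;0 0 0 0 0 0;0 0 0 0 0 0;0 0 0 0 0 0;0 0 0 0 0 0;0 0 0.5 0 0 0;0 0 1 0 0 0;0 0 1 0 0 0;0 0 1 0 0 0;0 0 1 0 0 0;0 0 0 0 0 0"
  grip: 68

```text
time_s: 13.8
tcp_pos: [0.6062, 0.1725, 0.1452]
ee_rot: [[-0.995, -0.103, 0.009], [-0.103, 0.995, 0.004], [-0.01, 0.003, -1.0]]
wrist_force: [0.5, 1.3, 0.2]
gripper_width: 0.783
gripper_force: 0.0
```

```bash
python3 - <<'E'
from h import *
p,X=cloud("wrist"); cv2.imwrite("pics/w5.png",p)
p,X=cloud("top"); np.save("t5.npy",X)
z=X[...,2]; m=(z>.07)&(z<.09)&(X[...,0]>.44)&(X[...,0]<.53)&(X[...,1]>-.25)&(X[...,1]<.06)
c,sz,a=cv2.minAreaRect((X[m][:,:2]*1000).astype(np.float32)); print(m.sum(),c,sz,a)
E
```

```text
570 (487.8594055175781, -62.00645446777344) (18.26809310913086, 240.2874298095703) 3.9341702461242676
```

View pics/w5.png

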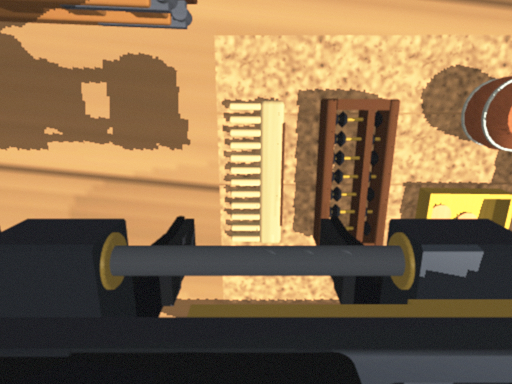

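Both wares lie flat inside: the comb at (255,170) and the abacus at (355,170). Next I'll go to the outer side of the gate with the fingers shut.

play_rows:
  commands: "-0.47 -0.93 0.2 0 0 0;-0.47 -0.93 0.2 0 0 0;-0.47 -0.93 0 0 0 0;-0.47 -0.93 0 0 0 0;-0.47 -0.93 0 0 0 0;-0.47 -0.93 0 0 0 0;-0.47 -0.93 0 0 0 0;-0.47 -0.93 0 0 0 0;-0.47 -0.93 0 0 0 0;-0.47 -0.93 0 0 0 0;-0.47 -0.93 0 0 0 0;0 0 0 0 0 0;0 0 -1 0 0 0;0 0 -1 0 0 0;0 0 -1 0 0 0;0 0 -0.8 0 0 0;0 0 -0.3 0 0 0;0 0 0 0 0 0;0 0 0 0 0 0"
  grip: 0

```text
time_s: 15.8
tcp_pos: [0.4489, -0.1353, 0.0292]
ee_rot: [[-0.995, -0.103, 0.001], [-0.103, 0.995, -0.0], [-0.001, -0.0, -1.0]]
wrist_force: [0.1, 0.9, 1.4]
gripper_width: 0.007
gripper_force: 0.0
```

```bash
python3 - <<'E'
from h import *
p0=np.array(r.sense()["tcp_pos"])*1000; print(p0)
H=np.array([475.2,97.2]); W=[p0[:2]]
N=36
for i in range(N+1):
    f=np.radians(-86.1+92.1*i/N); d=24
    W.append(H+215*np.array([np.cos(f),np.sin(f)])+d*np.array([np.sin(f),-np.cos(f)]))
f=np.radians(6); W.append(W[-1]-8*np.array([np.sin(f),-np.cos(f)]))
D=np.diff(np.array(W),axis=0)/30
for i in range(0,len(D),4): print(np.round(D[i:i+4],2).tolist())
print(W[1],W[-1])
E
```

```text
[ 448.94366605 -135.34583815   29.17235002]
[[0.56, 0.55], [0.32, -0.01], [0.32, 0.01], [0.32, 0.02]]
[[0.32, 0.04], [0.32, 0.05], [0.32, 0.06], [0.31, 0.08]]
[[0.31, 0.09], [0.3, 0.11], [0.3, 0.12], [0.29, 0.13]]
[[0.29, 0.15], [0.28, 0.16], [0.27, 0.17], [0.26, 0.18]]
[[0.26, 0.19], [0.25, 0.21], [0.24, 0.22], [0.23, 0.23]]
[[0.22, 0.24], [0.21, 0.25], [0.2, 0.26], [0.18, 0.26]]
[[0.17, 0.27], [0.16, 0.28], [0.15, 0.29], [0.13, 0.29]]
[[0.12, 0.3], [0.11, 0.3], [0.09, 0.31], [0.08, 0.31]]
[[0.07, 0.32], [0.05, 0.32], [0.04, 0.32], [0.02, 0.32]]
[[0.01, 0.32], [-0.03, 0.27]]
[ 465.8788648  -118.93448693] [690.69466292 103.76126928]
```

play_rows:
  commands: "0.56 0.55 0.2 0 0 0;0.32 0 0 0 0 0;0.32 0.01 0 0 0 0;0.32 0.02 0 0 0 0;0.32 0.04 0 0 0 0;0.32 0.05 0 0 0 0;0.32 0.06 0 0 0 0;0.31 0.08 0 0 0 0;0.31 0.09 0 0 0 0;0.3 0.11 0 0 0 0;0.3 0.12 0 0 0 0;0.29 0.13 0 0 0 0;0.29 0.15 0 0 0 0;0.28 0.16 0 0 0 0;0.27 0.17 0 0 0 0;0.26 0.18 0 0 0 0;0.26 0.19 0 0 0 0;0.25 0.21 0 0 0 0;0.24 0.22 0 0 0 0;0.23 0.23 0 0 0 0"

```text
time_s: 17.8
tcp_pos: [0.631, -0.0519, 0.0347]
ee_rot: [[-0.995, -0.102, -0.0], [-0.102, 0.995, -0.0], [0.0, -0.0, -1.0]]
wrist_force: [-1.0, 0.1, 0.4]
gripper_width: 0.003
gripper_force: 0.5
```

play_rows:
  commands: "0.22 0.24 0 0 0 0;0.21 0.25 0 0 0 0;0.2 0.26 0 0 0 0;0.18 0.26 0 0 0 0;0.17 0.27 0 0 0 0;0.16 0.28 0 0 0 0;0.15 0.29 0 0 0 0;0.13 0.29 0 0 0 0;0.12 0.3 0 0 0 0;0.11 0.3 0 0 0 0;0.09 0.31 0 0 0 0;0.08 0.31 0 0 0 0;0.07 0.32 0 0 0 0;0.05 0.32 0 0 0 0;0.04 0.32 0 0 0 0;0 0 0 0 0 0"

```text
time_s: 19.4
tcp_pos: [0.6903, 0.0789, 0.0348]
ee_rot: [[-0.995, -0.104, 0.001], [-0.104, 0.995, 0.001], [-0.001, 0.0, -1.0]]
wrist_force: [0.4, 0.4, 0.3]
gripper_width: 0.004
gripper_force: 0.0
```

play_rows:
  commands: "0.02 0.16 0 0 0 0;0.02 0.16 0 0 0 0;0.01 0.16 0 0 0 0;0 0.16 0 0 0 0;0 0 0 0 0 0;0 0 0 0 0 0"

```text
time_s: 20.0
tcp_pos: [0.6915, 0.0967, 0.0348]
ee_rot: [[-0.995, -0.102, 0.001], [-0.102, 0.995, 0.0], [-0.001, 0.0, -1.0]]
wrist_force: [0.2, 0.2, 0.5]
gripper_width: 0.003
gripper_force: 0.0
```

play_rows:
  commands: "0 0.07 0 0 0 0;0 0.07 0 0 0 0;0 0.07 0 0 0 0;0 0.07 0 0 0 0;0 0 0 0 0 0;0 0 0 0 0 0"

```text
time_s: 20.6
tcp_pos: [0.6911, 0.0979, 0.0348]
ee_rot: [[-0.995, -0.1, -0.003], [-0.1, 0.995, -0.007], [0.004, -0.007, -1.0]]
wrist_force: [2.8, -19.0, 0.1]
gripper_width: 0.005
gripper_force: 9.3
```

```bash
cat > g.py <<'E'
from h import *
p,X=cloud("top"); cv2.imwrite("pics/t6.png",cv2.resize(p[100:260,90:390],None,fx=2.6,fy=2.6)); z=X[...,2]
e=np.array([.9945,.1045]); C=(X[...,:2]*1000-[475.2,97.2])
cx=C@e; cy=C@np.array([-.1045,.9945])
m=(z>.07)&(z<.09)&(cx>10)&(cx<275)&(abs(cy)<60)
k=np.polyfit(cx[m],cy[m],1); print(m.sum(),"gate slope",k,cx[m].min(),cx[m].max())
E
python3 g.py
```

```text
415 gate slope [-0.00258656  0.33346409] 10.266450838463879 206.66606768399913
```

The 19 N contact force and a gate slope near 0 show the gate is against its stop. I'll back off and rise.

play_rows:
  commands: "0 -0.3 0 0 0 0;0 -0.6 0 0 0 0;0 -1 0 0 0 0;0 -1 0 0 0 0;0 -0.5 0 0 0 0;0 0 1 0 0 0;0 0 1 0 0 0;0 0 1 0 0 0;0 0 1 0 0 0;-1 -1 0 0 0 0;-1 -1 0 0 0 0;-1 -1 0 0 0 0;-1 -1 0 0 0 0;-0.5 -1 0 0 0 0;0 -1 0 0 0 0;0 -1 0 0 0 0;0 -1 0 0 0 0;0 0 0 0 0 0;0 0 0 0 0 0;0 0 0 0 0 0"

```text
time_s: 22.65
tcp_pos: [0.5563, -0.2364, 0.1548]
ee_rot: [[-0.995, -0.103, 0.0], [-0.103, 0.995, 0.0], [-0.0, 0.0, -1.0]]
wrist_force: [0.3, 0.1, 0.8]
gripper_width: 0.007
gripper_force: 0.0
```

```bash
python3 g.py
```

```text
605 gate slope [ 0.00235099 -0.06416441] 10.238156864332646 274.95026634123553
```

View pics/t6.png

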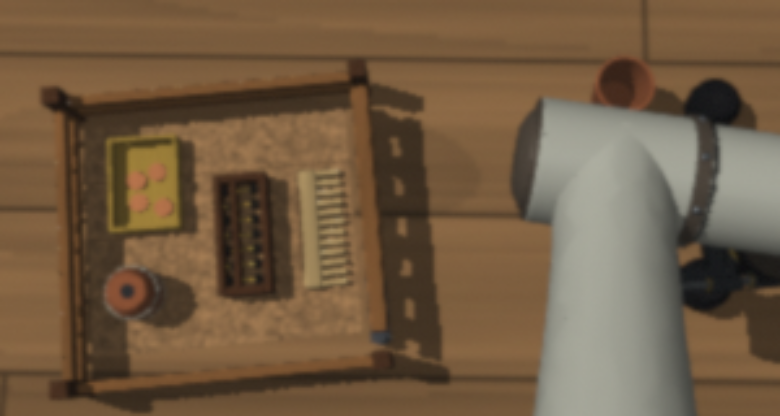

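The gate is shut, running from (360,80) to (380,340). The abacus and comb lie inside, and the tray, bead2 and pot are where they were. The gripper hangs well above the table.

```bash
python3 -c "
from station import r
print(r.finish_job())"
```

```text
the job is handed in; nothing more can be done
None
```

I set the abacus and comb down flat inside the corner, swung the gate shut against its stop, left the other things as they were, and handed the job in at about 23 s; no verdict came back.

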